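# Spring clip held open astride the job card

### The arm

A 6-joint arm with a two-finger parallel gripper is mounted at the origin on a cart in front of the work surface, level with it; the furniture and walls round the work are solid. World frame = base frame: x ahead of the robot, y to its left, z up, the work surface at z = 0. Lengths are in mm, angles in rad, forces in N, time in s.
With the tool pointing down it reaches from about 325 to 900 mm from the base axis. Payload 6.1 kg.
Tool frame: the origin (TCP) lies midway between the tips of the shut fingers; the grasp point (between the pads) lies 19 mm behind it; z points along the fingers, y is the line along which they close (so a half turn about z gives the same grasp; the last joint's range is limited). The gripper opens to 85 mm and grips with 20 to 120 N. Pads are 22 mm wide; open, the fingers measure 114 mm over their backs; the gripper's body (76 mm by 85 mm) begins 54 mm behind the grasp point. The pads swing forward as they close: fully open they stand 13 mm farther back than shut.
Start: joints at [1.059, 0.22, 1.526, -0, 1.395, -0.126], TCP at [235.186, 579.054, 231.3] pointing down, gripper open.
Joint ranges: [-2.98, 2.98], [-0.91, 2.08], [0.09, 2.57], [-1.24, 4.39], [0.2, 2.65], [-2.68, 2.68]. Speed limits (rad/s): [2.57, 2.57, 3.01, 3.14, 3.14, 3.14].

### API

Orientations are given as a unit quaternion [x, y, z, w].
In Python, from cell import ctrl gives the robot as it stands.
- The arm moves only by the tool move_arm, never from a script. Its argument "steps" is a list that holds one entry, the list of rows, each a list of 7 numbers: the opening, from 0 (shut) to 1 (fully open), then the shift along the tool's x, y, z in mm, then the turn, a rotation vector about the tool's x, y, z in rad. A call has 1 to 10 rows; each row shifts and turns the commanded pose from where the row before left it, along the tool's axes as they then stand; what a row does not reach is not made up. A row lasts 1/8 s, in which the tool goes at most 62.5 mm and 10.7 degrees, less where a joint would pass 70% of its speed; a pose out of reach is approached as far as the arm can. A call with a gripper value outside its range is refused whole. The fingers move at their own pace and stop on an object; "squeeze" is the grip in N (left out, the last holds). Time passes only in rows, so rows that do not move let the fingers close. It gives the time, the measured TCP pose, the force, the opening and the grip force at its end, in the units of the state.
- ctrl.observe(): the state, without advancing time (a new reading comes with each control period).
- ctrl.get_image(name): name is "scene" or "top" or "wrist"; returns (picture, depth): 420x560x3 uint8, blue, green, red; 420x560 float32, mm along the optical axis (not along the pixel's ray), 0 where there is no reading.
- ctrl.calibration(name): a dict with "fx", "fy", "cx", "cy" (pixels), "pose" (4x4, takes a point from camera to world coordinates). Camera axes: x right, y up, looking along -z (the intrinsics and any distortion apply to the point x, -y, -z); pixel columns grow to the right and rows downward; lengths in mm; the calibration is good to about 2 mm. The wrist camera is an equidistant fisheye: a pixel r from the principal point sees the ray r / f radians off the axis. A picture is of the moment at which its call begins: read the wrist's pose just before it. calibration takes no time and is no camera call; for the wrist camera it gives the pose at the moment of the call.
- ctrl.finish_job(): hands the job in; it is judged then, once.
Trained networks look in the newest picture that a camera, given by its name, has taken for a name from the list of things; names that differ only in an ending like _2 or _b are one class to them, and where a whole thing is asked for, a point or a joint stands for the part that bears it (a point fixed in the world has none). Each returns a list of dicts, best first, with "score" (0 to 1); they miss things now and then, are a little off and sometimes report something else, mostly with a low value. They report only what shows in the picture. A call takes as long as a camera call. They do not tell look-alikes from the thing itself.
- ctrl.boxes_of(camera, target): "location" ([column, row] in pixels, amid what is visible of it).
The state is a dict: "clock": time; "joint_pos": joint angles; "dq": joint speeds; "tau": joint torques, N m; "tcp_pos": TCP position; "tool_rot": TCP orientation; "force": force on the tool from outside, world axes, zero at the start; "torque": the same for the moment, N m; "grip_width": finger opening in mm; "gripper_force": force on a finger pad.
Only numpy, scipy, OpenCV 4.12 (cv2) and the standard library are available. Lean on these libraries where they do the work, as an engineer would, in place of code of your own. Each camera call takes 0.05 s, during which the arm holds its last target. There are 200 camera calls.

### The job

Take the red spring clip off the blue job card by squeezing its two handles together, and carry it, squeezed open, to the yellow job card. Lower it squarely astride the middle of the yellow card's top edge, one jaw on each side, and finish there still holding the clip wide open and clear of the card, so that I can slip a ticket in between; do not let it close or let go, do not drop it, and leave the other things where they are.

Things in the scene. Friction and masses are not known exactly. Their poses are not given: they have to be found in the camera images.
- clip: red spring clip, about 60 g, steel barrel (10 mm across, 32 mm along y), starting upright, biting the top edge of the blue card. Origin: centre of the barrel, on the hinge axis; z up to the handles, away from the jaws; y along the hinge (along the card at the start); handles and jaws move along x, one half on +x, one on -x. Let go, the spring shuts it.
- clip_grip (a point): point midway between the two flat handles, 24 mm above the clip's origin. Handles: 28 mm wide along y, splaying up, grip surface 9 to 38 mm above the origin; over their outsides 43 mm at the top at the start, 22 mm and parallel when fully squeezed. Squeezing takes 5 N to start, 10 N to reach the hard stop; gripping harder is harmless.
- clip_jaws (a point): point midway between the tips of the two jaws, 40 mm below the clip's origin. Jaws are 32 mm wide along y; their black rubber pads, 30 to 40 mm below the origin, are 4 mm apart at the start and about 22 mm fully squeezed. From 5 mm below the origin down, the space between the jaws is free for a card.
- clip_front (a joint): the clip half that lies on -x of the clip; its turn in rad: 0 while biting a 4 mm card, -0.057 jaws shut on nothing, 0.30 fully squeezed at its stop. The two halves are coupled and always turn equally.
- clip_back (a joint): the clip half that lies on +x of the clip; its turn in rad: 0 while biting a 4 mm card, -0.057 jaws shut on nothing, 0.30 fully squeezed at its stop. The two halves are coupled and always turn equally.
- blue_card: blue job card, 4 mm thick, 90 mm wide, upright in a holder (base 72 x 112 x 12 mm) that does not move. Origin: centre of the holder's underside. z up; x square to the card's faces (card centred on x = 0), y along the card. Level top edge 115 mm above the origin. The clip starts on it, axes parallel, its origin 16 mm above the edge, within 10 mm of the middle.
- yellow_card: yellow job card, 4 mm thick, 90 mm wide, upright in a holder (base 72 x 112 x 12 mm) that does not move. Origin: centre of the holder's underside. z up; x square to the card's faces (card centred on x = 0), y along the card. Level top edge 115 mm above the origin. Nothing is on it at the start.
- glass_jar: bystander: a lidded glass jar, 69 mm across, 134 mm tall; origin at the centre of its underside
- ink_bottle: bystander: a small pale green bottle with a dark green cap, 35 mm across, 40 mm tall; origin at the centre of its underside
- doming_block: bystander: a steel doming cube with round hollows, 34 mm; origin at the centre of its underside
- orange_box: bystander: an orange open tray of trinkets, 69 x 150 x 43 mm; origin at the centre of its underside
- third_hand: bystander: a soldering third hand: round black base, post and two swivel arms, 64 x 119 x 102 mm; origin at the centre of its underside
Mind the look-alikes: they are no part of the job. Leave any purple look-alike of the yellow_card alone.

How it is judged (in metres and radians):
On the way, in this order (a step that is already met when the one before it is completed fails the run):
1. the clip is squeezed open on the blue card (value of joint each of clip_front, clip_back above 0.2 rad and horizontal distance between clip and blue_card below 0.03 m and z of clip in the frame of blue_card below 0.145 m and contact force between the fingers and clip above 3 N), for 0.1 s.
2. the clip, held open, is lifted clear of the blue card (value of joint each of clip_front, clip_back above 0.2 rad and z of clip in the frame of blue_card above 0.157 m and contact force between the fingers and clip above 3 N), for 0.1 s.
At the end, for the whole second after the job is handed in: Held still (<20 mm/s) by the fingers (>3 N), both halves open >0.2 rad, touching no card (<0.3 N), astride the yellow card: origin within 7 mm of its mid-plane, 25 mm of the edge middle, 5.5 to 28 mm above the edge, upright and square within 0.2 rad; never dropped, bystanders moved <25 mm (value of joint each of clip_front, clip_back above 0.2 rad and contact force between the fingers and clip above 3 N and contact force between clip and yellow_card below 0.3 N and contact force between clip and blue_card below 0.3 N and x of clip in the frame of yellow_card between -0.007 and 0.007 m and y of clip in the frame of yellow_card between -0.025 and 0.025 m and z of clip in the frame of yellow_card between 0.1205 and 0.143 m and angle between clip's own z axis and vertical below 0.2 rad and angle between the x axis of clip and the x axis of yellow_card, either way round below 0.2 rad and linear speed of clip below 0.02 m/s); the arm keeps its last pose, push and grip.
It fails at once if the clip is dropped or laid down (height (world z) of clip below 0.07 m).
It fails at once if the clip, off the blue card, is let close (z of clip in the frame of blue_card above 0.157 m and value of joint clip_front below 0.1 rad).
It fails at once if a bystander is pushed more than 25 mm from its place (distance of any of glass_jar, ink_bottle, doming_block, orange_box, third_hand from where it was at the start of the episode above 0.025 m).
It also fails if it takes over 35 s, if anything falls off the work surface, if the arm or the gripper's body presses on something with over 40 N, if the wrist force passes 120 N, or if a joint passes its speed limit or range.

## Working session

There is one attempt and no reset: what is moved stays moved. The work goes in short steps, Python scripts to look and compute and a tool call to move; the robot and the scene stay as the last step left them, time stands still between calls to the robot, and variables do not carry over. Pictures are saved under pics/ and viewed, at most 10 in all, crops included, and the job is handed in when it is done.

Besides the shell and the picture viewer there is one more tool, called after "Emit:" as name([rows], argument=value, ...), one row to a line, values as JSON. move_arm: Moves the arm, as the interface text tells. Its arguments: {"type":"object","properties":{"steps":{"type":"array","items":{"type":"array","items":{"type":"array","items":{"type":"number"}}}},"squeeze":{"type":"number"}},"required":["steps"]}

```bash
mkdir -p pics
cat > h.py <<'E'
from cell import ctrl
import numpy as np, cv2
def cloud(name):
    c=ctrl.calibration(name); im,d=ctrl.get_image(name)
    v,u=np.mgrid[0:420,0:560]
    P=np.stack([(u-c['cx'])/c['fx']*d,-(v-c['cy'])/c['fy']*d,-d],-1)
    T=np.array(c['pose']); W=P@T[:3,:3].T+T[:3,3]; W[d<=0]=np.nan
    return im,W
E
python3 - <<'E'
from h import *
print({k:v for k,v in ctrl.observe().items() if k in('clock','tcp_pos','tool_rot','grip_width')})
ims=[]
for n in('scene','top'):
    im,W=cloud(n); np.savez(''+n,im=im,W=W); cv2.imwrite(f'pics/{n}.png',im)
    for t in('clip','blue_card','yellow_card','glass_jar','ink_bottle','doming_block','orange_box','third_hand'):
        for b in ctrl.boxes_of(n,t)[:3]:
            u,v=map(int,b['location']); print(n,t,round(b['score'],2),u,v,W[v,u].round())
E
```

```text
{'clock': 0.0, 'tcp_pos': array([234.8834949 , 578.52362528, 230.17449315]), 'tool_rot': array([ 1.91696992e-01,  9.81453664e-01, -9.34539500e-04, -3.07839358e-04]), 'grip_width': 85.38675578323297}
scene clip 0.59 197 152 [515. 286. 132.]
scene blue_card 0.9 206 179 [509. 247.  51.]
scene blue_card 0.61 196 154 [494. 262. 147.]
scene yellow_card 0.88 324 326 [ 356. -364.   31.]
scene yellow_card 0.79 304 268 [ 460. -209.   30.]
scene yellow_card 0.17 395 320 [ 495. -471.   19.]
scene glass_jar 0.9 229 142 [669. 315.  80.]
scene ink_bottle 0.5 244 171 [642. 216.  26.]
scene doming_block 0.53 261 181 [640. 135.  30.]
scene orange_box 0.9 395 321 [ 489. -474.   23.]
scene third_hand 0.84 394 270 [ 628. -379.   17.]
scene third_hand 0.52 197 157 [506. 276. 123.]
scene third_hand 0.31 228 142 [667. 318.  80.]
top clip 0.43 169 227 [516. 273. 137.]
top blue_card 0.73 182 238 [498. 262.  31.]
top yellow_card 0.87 385 267 [ 361. -353.   48.]
top yellow_card 0.63 169 226 [518. 272. 142.]
top yellow_card 0.6 181 237 [501. 265.  32.]
top glass_jar 0.58 150 177 [670. 327. 135.]
top ink_bottle 0.43 193 193 [640. 224.  32.]
top doming_block 0.51 220 188 [650. 137.  30.]
top orange_box 0.91 411 221 [ 500. -460.   16.]
top orange_box 0.2 152 179 [669. 327. 118.]
top third_hand 0.57 382 182 [ 631. -380.   29.]
```

View pics/scene.png

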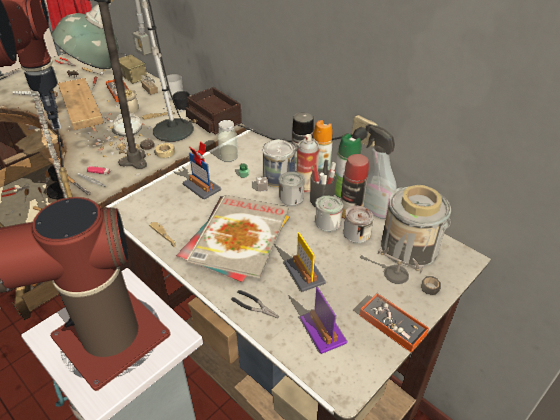

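View pics/top.png

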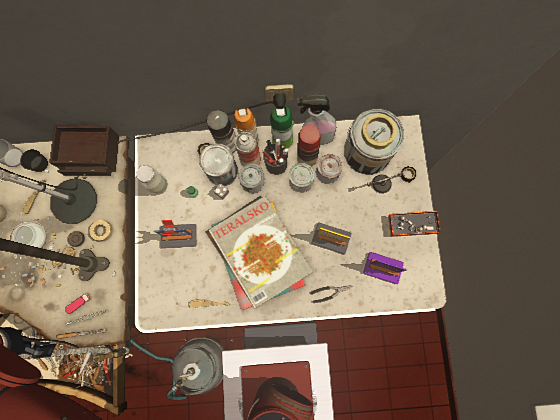

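Run:
```python
from h import *
for n in('scene','top'):
    f=np.load(n+'.npz'); W=f['W']; hsv=cv2.cvtColor(f['im'],cv2.COLOR_BGR2HSV)
    for nm,lo,hi in(('blue',95,125),('yellow',20,34),('purple',126,160),('red',0,6),('red2',172,180)):
        m=(hsv[...,0]>=lo)&(hsv[...,0]<=hi)&(hsv[...,1]>90)&(hsv[...,2]>50)
        k,l,s,c=cv2.connectedComponentsWithStats(m.astype('uint8'))
        for i in range(1,k):
            if s[i,4]<30: continue
            p=W[l==i]; p=p[np.isfinite(p[:,0])]
            if len(p)<20: continue
            print(n,nm,s[i].tolist(),np.percentile(p,[2,50,98],axis=0).round().tolist())
            t=p[(p[:,2]>104)&(p[:,2]<122)]
            if len(t)>8:
                q=t[:,:2]; mu=q.mean(0); e=np.linalg.svd(q-mu,full_matrices=False)[2][0]; a=(q-mu)@e
                print('   topedge mean',mu.round(1),'mid',(mu+e*(a.max()+a.min())/2).round(1),'dir deg',np.degrees(np.arctan2(e[1],e[0])).round(1),'len',np.ptp(a).round(),len(t))
```

```text
scene blue [189, 153, 7, 10, 33] [[508.0, 297.0, 85.0], [510.0, 313.0, 100.0], [515.0, 325.0, 116.0]]
   topedge mean [510.6 311.8] mid [510.2 309.3] dir deg -99.1 len 22.0 12
scene blue [192, 160, 18, 26, 92] [[507.0, 232.0, 28.0], [510.0, 246.0, 81.0], [513.0, 320.0, 115.0]]
   topedge mean [509.4 248.1] mid [509.5 249.4] dir deg -92.8 len 32.0 20
scene yellow [119, 55, 27, 28, 484] [[753.0, 1032.0, 5.0], [782.0, 1056.0, 59.0], [829.0, 1149.0, 77.0]]
scene yellow [125, 90, 7, 8, 32] [[450.0, 536.0, 60.0], [632.0, 859.0, 69.0], [651.0, 884.0, 261.0]]
scene yellow [155, 143, 19, 15, 140] [[515.0, 489.0, 1.0], [536.0, 507.0, 17.0], [573.0, 555.0, 23.0]]
scene yellow [402, 185, 40, 31, 463] [[696.0, -403.0, 163.0], [715.0, -369.0, 183.0], [791.0, -310.0, 188.0]]
scene yellow [214, 215, 29, 9, 51] [[436.0, 46.0, 16.0], [454.0, 92.0, 20.0], [473.0, 129.0, 25.0]]
scene yellow [281, 215, 9, 13, 38] [[546.0, -43.0, 5.0], [576.0, -31.0, 9.0], [597.0, -20.0, 16.0]]
scene yellow [297, 232, 18, 50, 278] [[448.0, -246.0, -0.0], [462.0, -210.0, 93.0], [545.0, -129.0, 116.0]]
   topedge mean [ 465
[... 5193 characters left out ...]
 349, 67, 71, 1946] [[142.0, 299.0, 565.0], [162.0, 372.0, 652.0], [222.0, 432.0, 673.0]]
top red [447, 348, 7, 34, 47] [[-153.0, -820.0, -854.0], [-81.0, -812.0, -841.0], [-6.0, -808.0, -831.0]]
top red [61, 351, 163, 69, 4132] [[-249.0, 319.0, -934.0], [-160.0, 635.0, -920.0], [52.0, 1004.0, -907.0]]
top red [241, 361, 72, 59, 1905] [[-21.0, -99.0, 6.0], [67.0, 0.0, 12.0], [103.0, 100.0, 361.0]]
top red [176, 387, 7, 8, 32] [[-131.0, 457.0, -934.0], [-119.0, 528.0, -922.0], [-64.0, 541.0, -668.0]]
top red [250, 389, 64, 31, 647] [[-50.0, -98.0, 11.0], [60.0, -12.0, 367.0], [89.0, 36.0, 384.0]]
top red2 [66, 298, 19, 15, 143] [[300.0, 575.0, 5.0], [319.0, 602.0, 11.0], [339.0, 624.0, 17.0]]
```

The card standing in a grey holder at scene (306,258) / top (333,236) is yellow. The one at scene (322,312) / top (385,267) is purple, so it's the look-alike. The clip is on the blue card at scene (197,155). I'll confirm this in a crop and refine the blue card and clip position.

Run:
```python
from h import *
a=np.load('scene.npz')['im']; 
c=lambda x,y:cv2.resize(a[y:y+75,x:x+65],None,fx=6,fy=6,interpolation=cv2.INTER_CUBIC)
cv2.imwrite('pics/crop.png',np.hstack([c(170,130),c(280,225)]))
for n in('scene','top'):
    f=np.load(n+'.npz'); W=f['W'].reshape(-1,3); hsv=cv2.cvtColor(f['im'],cv2.COLOR_BGR2HSV).reshape(-1,3); h=hsv[:,0]
    for nm,m,c in(('blue',(h>95)&(h<125),(510,275)),('yellow',(h>=16)&(h<=34),(467,-203)),('red',(h<7)|(h>172),(513,272))):
        z=W[:,2]; m=m&(hsv[:,1]>90)&(np.hypot(W[:,0]-c[0],W[:,1]-c[1])<60)&(z>(30 if nm!='red' else 118))
        q=W[m]; 
        if len(q)<8: continue
        l=cv2.fitLine(q[:,:2].astype('f4'),cv2.DIST_HUBER,0,.01,.01).ravel(); s=(q[:,:2]-l[2:])@l[:2]
        e=[(l[2:]+l[:2]*t).round(1).tolist() for t in(s.min(),s.max())]
        print(n,nm,len(q),'dir',np.degrees(np.arctan2(l[1],l[0])).round(1),'mid',(l[2:]+l[:2]*(s.min()+s.max())/2).round(1),e,q[:,2].max().round(), 'bbox',q.min(0).round(),q.max(0).round())
T=np.load('top.npz')['W']; 
print('tallest near path', [ (np.nanmax(T[...,2][(abs(T[...,1]-y)<30)&(T[...,0]>380)&(T[...,0]<600)])).round() for y in range(-330,400,60)])
```

```text
scene blue 120 dir 88.9 mid [509.9 279.3] [[508.9, 230.1], [510.8, 328.6]] 118.0 bbox [506. 230.  31.] [515. 329. 118.]
scene yellow 276 dir 67.6 mid [ 465.5 -204.3] [[447.8, -247.4], [483.3, -161.2]] 117.0 bbox [ 445. -248.   30.] [ 486. -161.  117.]
scene red 128 dir 7.4 mid [509.2 270.1] [[485.3, 267.0], [533.2, 273.2]] 167.0 bbox [486. 255. 119.] [533. 290. 167.]
top blue 27 dir 89.0 mid [510.1 279.1] [[509.3, 234.8], [510.9, 323.3]] 123.0 bbox [508. 235.  35.] [513. 323. 123.]
top yellow 115 dir 67.5 mid [ 465.9 -201.6] [[448.9, -242.8], [483.0, -160.4]] 120.0 bbox [ 439. -244.   30.] [ 484. -160.  120.]
top red 125 dir 3.2 mid [511.6 273.1] [[489.8, 271.9], [533.4, 274.3]] 169.0 bbox [490. 260. 120.] [533. 290. 169.]
tallest near path [np.float64(101.0), np.float64(113.0), np.float64(120.0), np.float64(119.0), np.float64(31.0), np.float64(30.0), np.float64(29.0), np.float64(29.0), np.float64(28.0), np.float64(115.0), np.float64(169.0), np.float64(123.0), np.float64(9.0)]
```

View pics/crop.png

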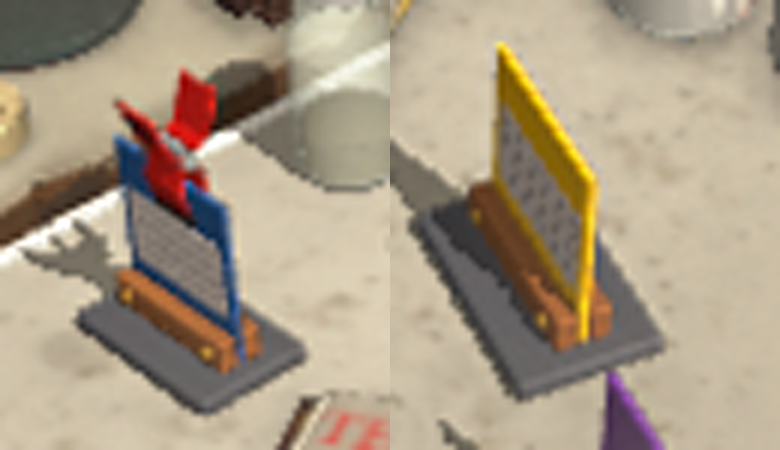

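The crop confirms it: the red clip bites the blue card's top edge on the left. On the right, the plain yellow card is in a grey holder, with only the tip of the purple one in view at bottom (620,400). Moving over the clip now.

Emit:
move_arm([
  [[1,-37,-17.8,0,0,0,0],[1,-37,-17.8,0,0,0,0],[1,-37,-17.8,0,0,0,0],[1,-37,-17.8,0,0,0,0],[1,-37,-17.8,0,0,0,0],[1,-37,-17.8,0,0,0,0],[1,-37,-17.8,0,0,0,0],[1,-37,-17.8,0,0,0,0],[1,-37,-17.8,0,0,0,0],[1,-37,-17.8,0,0,0,0]],
])

```text
clock: 2.15
tcp_pos: [511.8, 273.8, 231.5]
tool_rot: [0.192, 0.981, 0.0, 0.0]
force: [-0.2, 1.3, -0.2]
grip_width: 85.3
gripper_force: 0.0
```

Emit:
move_arm([
  [[1,0,0,0,0,0,0.15],[1,0,0,0,0,0,0.15],[1,0,0,0,0,0,0.15],[1,0,0,0,0,0,0.15],[1,0,0,0,0,0,0.15],[1,0,0,0,0,0,0.15],[1,0,0,0,0,0,0.15],[1,0,0,0,0,0,0.15],[1,0,0,0,0,0,0],[1,0,0,0,0,0,0]],
])

```text
clock: 3.4
tcp_pos: [511.0, 274.9, 231.3]
tool_rot: [0.711, 0.703, 0.0, 0.0]
force: [0.6, -0.7, 0.3]
grip_width: 85.2
gripper_force: 0.0
```

```bash
cat >> h.py <<'E'
def wrist():
    c=ctrl.calibration('wrist'); im,d=ctrl.get_image('wrist')
    v,u=np.mgrid[0:420,0:560]; x=(u-c['cx'])/c['fx']; y=(v-c['cy'])/c['fy']; r=np.hypot(x,y)+1e-9
    k=np.tan(np.minimum(r,1.5))/r
    P=np.stack([x*k*d,-y*k*d,-d],-1)
    T=np.array(c['pose']); W=P@T[:3,:3].T+T[:3,3]; W[d<=0]=np.nan
    return im,W
def st():
    from scipy.spatial.transform import Rotation as R
    s=ctrl.observe(); M=R.from_quat(s['tool_rot']).as_matrix()
    print('t',s['clock'],'tcp',s['tcp_pos'].round(1),'M',M.round(3).tolist(),'w',round(s['grip_width'],1),'gf',s['gripper_force'],'F',np.round(s['force'],1)); return s,M
E
python3 - <<'E'
from h import *
st(); im,W=wrist(); cv2.imwrite('pics/w1.png',im)
hsv=cv2.cvtColor(im,cv2.COLOR_BGR2HSV); h=hsv[...,0]
for nm,m,zz in(('red',(h<7)|(h>172),(155,172)),('redlow',(h<7)|(h>172),(135,172)),('blue',(h>95)&(h<125),(108,122))):
    m=m&(hsv[...,1]>90)&(np.hypot(W[...,0]-511,W[...,1]-274)<60)&(W[...,2]>zz[0])&(W[...,2]<zz[1])
    q=W[m]; print(nm,len(q),np.percentile(q,[1,50,99],axis=0).round(1).tolist())
    l=cv2.fitLine(q[:,:2].astype('f4'),cv2.DIST_HUBER,0,.01,.01).ravel(); print(l)
E
```

```text
t 3.4 tcp [511.  274.9 231.3] M [[0.012, 1.0, 0.0], [1.0, -0.012, 0.0], [0.0, 0.0, -1.0]] w 85.2 gf 0.0 F [ 0.6 -0.7  0.3]
red 667 [[488.2, 261.6, 155.1], [494.1, 276.1, 162.9], [530.2, 288.5, 165.7]]
[ 9.9959481e-01 -2.8465023e-02  5.0886771e+02  2.7600653e+02]
redlow 1689 [[488.4, 261.9, 135.1], [504.4, 275.9, 149.9], [529.9, 288.5, 165.4]]
[ 9.9950749e-01 -3.1381540e-02  5.0900113e+02  2.7591467e+02]
blue 275 [[507.4, 236.2, 113.5], [509.8, 302.3, 114.9], [511.8, 325.2, 116.6]]
[1.4791740e-02 9.9989063e-01 5.0979837e+02 2.9520859e+02]
```

View pics/w1.png

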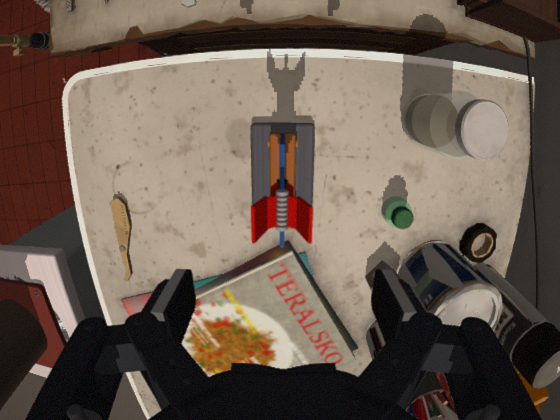

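The wrist view shows the clip at (282,215), upright on the blue card at (282,170) with nothing between it and the tool. Measured clip centre is about (509.5, 275). Shift tool y by -1.5, go down and squeeze.

Emit:
move_arm([
  [[1,0,-1.5,23,0,0,0],[1,0,0,23,0,0,0],[1,0,0,23,0,0,0],[1,0,0,14,0,0,0],[1,0,0,10,0,0,0],[1,0,0,0,0,0,0],[0.5,0,0,0,0,0,0],[0.5,0,0,0,0,0,0]],
], squeeze=40)

```text
clock: 4.45
tcp_pos: [510.1, 275.1, 139.3]
tool_rot: [0.712, 0.702, 0.001, 0.0]
force: [-0.1, 0.2, 0.6]
grip_width: 51.5
gripper_force: 0.0
```

Emit:
move_arm([
  [[0.2,0,0,0,0,0,0],[0.1,0,0,0,0,0,0],[0,0,0,0,0,0,0],[0,0,0,0,0,0,0],[0,0,0,0,0,0,0],[0,0,0,0,0,0,0],[0,0,0,0,0,0,0],[0,0,0,0,0,0,0]],
], squeeze=40)

```text
clock: 5.45
tcp_pos: [509.5, 274.9, 138.3]
tool_rot: [0.712, 0.702, -0.0, 0.0]
force: [-0.3, 0.7, 0.1]
grip_width: 20.5
gripper_force: 44.3
```

Run:
```python
from h import *
st(); im,W=wrist(); cv2.imwrite('pics/w2.png',im)
```

```text
t 5.45 tcp [509.5 274.9 138.3] M [[0.015, 1.0, 0.0], [1.0, -0.015, -0.0], [-0.0, 0.0, -1.0]] w 20.5 gf 44.294114112854004 F [-0.3  0.7  0.1]
```

View pics/w2.png

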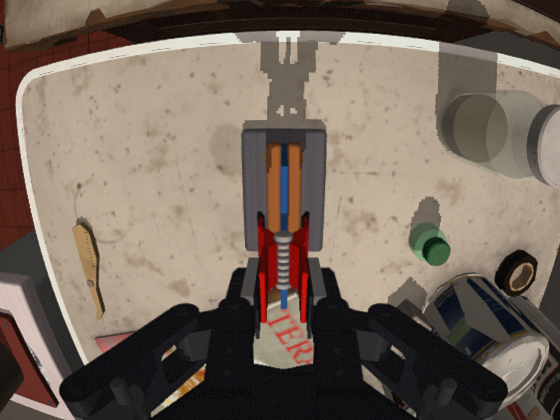

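The clip is squeezed fully open: the handles are parallel at (265-305,270) and the opening reads 20.5 mm. Lifting straight up, then across.

Emit:
move_arm([
  [[0,0,0,0,0,0,0],[0,0,0,-6,0,0,0],[0,0,0,-12,0,0,0],[0,0,0,-15,0,0,0],[0,0,0,-15,0,0,0],[0,0,0,-15,0,0,0],[0,0,0,-15,0,0,0],[0,0,0,-8,0,0,0],[0,0,0,-4,0,0,0]],
], squeeze=60)

```text
clock: 6.62
tcp_pos: [509.6, 275.0, 228.9]
tool_rot: [0.712, 0.702, 0.0, 0.0]
force: [-0.1, -0.7, -1.0]
grip_width: 19.0
gripper_force: 65.3
```

Emit:
move_arm([
  [[0,-10,0,0,0,0,0],[0,-20,0,0,0,0,0],[0,-29,-3,0,0,0,0],[0,-30,-3,0,0,0,0],[0,-30,-3,0,0,0,0],[0,-30,-3,0,0,0,0],[0,-30,-3,0,0,0,0],[0,-30,-3,0,0,0,0],[0,-30,-3,0,0,0,0],[0,-30,-3,0,0,0,0]],
])

```text
clock: 7.88
tcp_pos: [480.4, 4.3, 227.7]
tool_rot: [0.713, 0.701, -0.0, -0.0]
force: [-0.0, -0.9, -1.2]
grip_width: 19.5
gripper_force: 65.3
```

Emit:
move_arm([
  [[0,-30,-3,0,0,0,0],[0,-30,-3,0,0,0,0],[0,-30,-3,0,0,0,0],[0,-30,-3,0,0,0,0],[0,-30,0,0,0,0,0],[0,-29,0,0,0,0,0],[0,-20,0,0,0,0,0],[0,-10,0,0,0,0,0],[0,0,0,0,0,0,0]],
])

```text
clock: 9.0
tcp_pos: [466.0, -202.7, 228.1]
tool_rot: [0.713, 0.701, 0.0, -0.0]
force: [-0.2, 0.4, 0.5]
grip_width: 19.3
gripper_force: 65.3
```

Emit:
move_arm([
  [[0,0,0,0,0,0,0.076],[0,0,0,0,0,0,0.1],[0,0,0,0,0,0,0.1],[0,0,0,0,0,0,0.1],[0,0,0,0,0,0,0],[0,0,0,0,0,0,0],[0,0,0,0,0,0,0]],
])

```text
clock: 9.88
tcp_pos: [466.4, -202.2, 228.3]
tool_rot: [0.831, 0.557, 0.0, -0.0]
force: [-0.1, 0.2, 0.2]
grip_width: 19.3
gripper_force: 65.3
```

```bash
cat > y.py <<'E'
from h import *
import sys
s,M=st(); im,W=wrist(); cv2.imwrite(f'pics/{sys.argv[1]}.png',im)
hsv=cv2.cvtColor(im,cv2.COLOR_BGR2HSV); h=hsv[...,0]; p=s['tcp_pos']; L=(W-p)@M
m=(h>=16)&(h<=34)&(hsv[...,1]>90)&(np.hypot(W[...,0]-466,W[...,1]+203)<60)&(W[...,2]>108)&(W[...,2]<122)
q=L[m]; print('yellow in tool',len(q),np.percentile(q,[1,50,99],axis=0).round(1).tolist(), 'world z',np.percentile(W[m][:,2],[50,95]).round(1))
l=cv2.fitLine(q[:,:2].astype('f4'),cv2.DIST_HUBER,0,.01,.01).ravel(); print(l,'y at x=0',l[3]-l[2]*l[1]/l[0],'slope',l[1]/l[0])
m=((h<7)|(h>172))&(hsv[...,1]>90)&(np.linalg.norm(L,axis=-1)<75)
q=L[m]; print('red in tool',len(q),np.percentile(q,[1,50,99],axis=0).round(1).tolist())
E
python3 y.py w3
```

```text
t 9.875 tcp [ 466.4 -202.2  228.3] M [[0.38, 0.925, -0.0], [0.925, -0.38, 0.0], [0.0, -0.0, -1.0]] w 19.3 gf 65.29650807380676 F [-0.1  0.2  0.2]
yellow in tool 388 [[-22.9, -1.4, 112.0], [10.5, 0.3, 113.4], [43.9, 2.0, 115.1]] world z [114.9 116. ]
[ 9.9999934e-01 -1.1594073e-03  6.5161343e+00  2.6743799e-01] y at x=0 0.27499285 slope -0.0011594081
red in tool 2765 [[-12.8, -15.2, -27.3], [6.6, 2.3, 5.3], [14.4, 14.1, 47.3]]
```

View pics/w3.png

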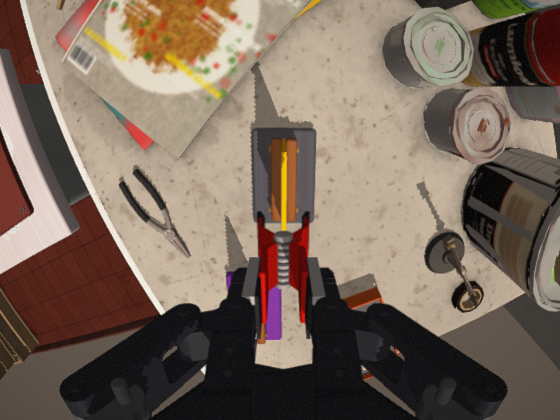

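The wrist view shows the yellow card at (284,185), running straight in line with the clip's barrel at (284,255). The lateral error is about 0.3 mm and the slope is near zero. The clip is still wide open, so I'm lowering it 88 mm.

Emit:
move_arm([
  [[0,0,0.3,10,0,0,0],[0,0,0,12,0,0,0],[0,0,0,12,0,0,0],[0,0,0,12,0,0,0],[0,0,0,12,0,0,0],[0,0,0,10,0,0,0],[0,0,0,8,0,0,0],[0,0,0,6,0,0,0],[0,0,0,4,0,0,0],[0,0,0,2,0,0,0]],
])

```text
clock: 11.18
tcp_pos: [466.7, -202.6, 140.2]
tool_rot: [0.831, 0.556, 0.0, 0.0]
force: [-0.5, 0.0, -0.2]
grip_width: 19.7
gripper_force: 65.3
```

Emit:
move_arm([
  [[0,0,0,0,0,0,0],[0,0,0,0,0,0,0],[0,0,0,0,0,0,0],[0,0,0,0,0,0,0]],
])

```text
clock: 11.68
tcp_pos: [466.7, -202.6, 140.5]
tool_rot: [0.831, 0.556, 0.0, 0.0]
force: [0.3, -0.4, -0.9]
grip_width: 19.5
gripper_force: 65.3
```

```bash
python3 y.py w4
python3 - <<'E'
from h import *
a,_=ctrl.get_image('scene'); cv2.imwrite('pics/s2.png',cv2.resize(a[205:305,250:380],None,fx=6,fy=6,interpolation=cv2.INTER_CUBIC))
E
```

```text
t 11.675 tcp [ 466.7 -202.6  140.5] M [[0.381, 0.925, 0.0], [0.925, -0.381, -0.0], [-0.0, 0.0, -1.0]] w 19.5 gf 65.29687285423279 F [ 0.3 -0.4 -0.9]
yellow in tool 561 [[-44.6, -2.6, 24.1], [23.4, -0.8, 25.6], [44.0, 0.9, 29.8]] world z [114.8 115.8]
[ 9.9999851e-01  1.7342961e-03  1.2443566e+01 -8.0276179e-01] y at x=0 -0.82434267 slope 0.0017342987
red in tool 2777 [[-13.1, -15.2, -26.2], [6.5, -3.9, 5.3], [14.3, 13.6, 47.1]]
```

View pics/w4.png

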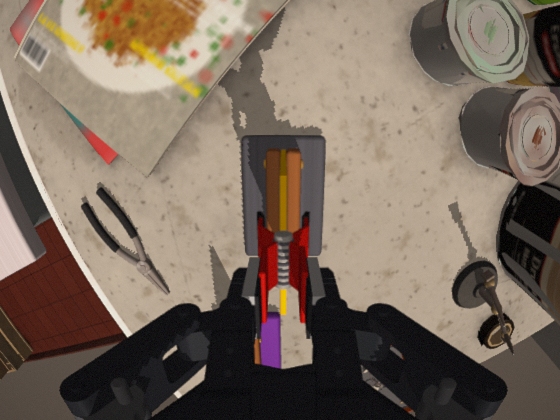

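View pics/s2.png

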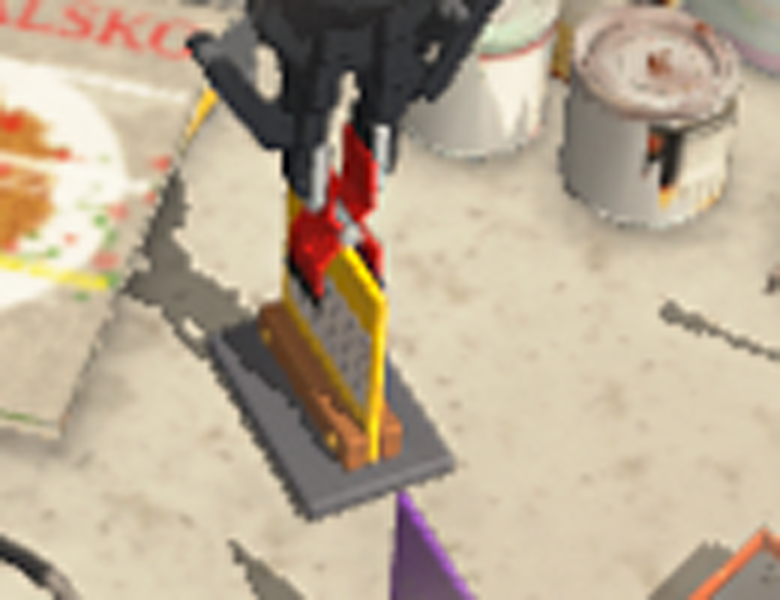

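Both views show the clip wide open and astride the middle of the yellow card. In the crop one jaw is on each side, at (320,265) and (372,255), and clear of the card. The offset is under 1 mm, the clip sits about 18 mm above the edge, and no contact force shows. Handing in.

```bash
python3 -c "
from cell import ctrl
print(ctrl.finish_job())"
```

```text
the job is handed in; nothing more can be done
None
```

I've handed the job in with the red clip held squeezed wide open astride the middle of the yellow card; my last check put it within 1 mm of the card's mid-plane and about 18 mm above its top edge, with no sign of contact, but no verdict came back.

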